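# Load a snap die into its holder and screw down the clamp ring

## Robot

A 6-joint arm with a two-finger parallel gripper is mounted at the origin on the work surface. World frame = base frame: x ahead of the robot, y to its left, z up, the work surface at z = 0. Lengths are in m, angles in rad, forces in N, time in s.
With the tool pointing down it reaches from about 0.225 to 0.875 m from the base axis. Payload 3.4 kg.
Tool frame: the origin (TCP) lies between the finger pads; the fingertips stand 8 mm ahead of it and the grasp point (between the pads) lies 11 mm behind it; z points along the fingers, y is the line along which they close (so a half turn about z gives the same grasp; the last joint's range is limited). The gripper opens to 85 mm and grips with 20 to 120 N. Pads are 22 mm wide; open, the fingers measure 114 mm over their backs; the gripper's body (76 mm by 85 mm) begins 54 mm behind the grasp point. The pads swing forward as they close: fully open they stand 13 mm farther back than shut.
Start: joints at [-1.221, 0.276, 1.505, -0, 1.361, -0.121], TCP at [0.261, -0.512, 0.239] pointing down, gripper open.
Joint ranges: [-2.89, 2.89], [-0.75, 2.08], [0.22, 2.7], [-1.18, 4.32], [0.11, 2.71], [-2.7, 2.7]. Speed limits (rad/s): [2.57, 2.57, 3.14, 3.14, 3.14, 3.14].

## Interface

Orientations are given as a unit quaternion [w, x, y, z].
In Python, from rig import manip gives the robot as it stands.
- The arm moves only by the tool move_arm, never from a script. Its argument "deltas" is a list that holds one entry, the list of rows, each a list of 5 numbers: the shift along the tool's x, y, z normalised to -1 to 1, where 1 is 80 cm, then the turn about the tool's z normalised to -1 to 1, where 1 is 120 degrees, then the closure, from -1 (fully open) to 1 (shut). In form: [[[tx, ty, tz, twist, grip], ...]]. A call has 1 to 12 rows; each row is the pose to reach, as a shift and turn from the pose commanded when the call began, along the tool's axes at that moment; what a row does not reach only later rows make up. A row lasts 1/10 s, in which the tool goes at most 50 mm and 8.59 degrees, less where a joint would pass 70% of its speed; a pose out of reach is approached as far as the arm can. A call with a number of a shift or a turn outside -1 to 1 is refused whole. A call with a gripper value outside its range is refused whole. The fingers move at their own pace and stop on an object; "squeeze" is the grip in N (left out, the last holds). Time passes only in rows, so rows that repeat a pose let the fingers close. It gives the time, the measured TCP pose, the force, the opening and the grip force at its end, in the units of the state.
- manip.get_state(): the state, without advancing time (a new reading comes with each control period).
- manip.get_image(name): name is "scene" or "top"; returns the picture (400x640x3 uint8, red, green, blue); there is no depth.
- manip.camera_params(name): a dict with "fx", "fy", "cx", "cy" (pixels), "R" (3x3) and "t" (3): a world point X has camera coordinates R X + t. Camera axes: x right, y down, z forward; pixel columns grow to the right and rows downward; lengths in m; the calibration is good to about 2 mm. A picture is of the moment at which its call begins. camera_params takes no time and is no camera call.
- manip.sign_off(): hands the job in; it is judged then, once.
The state is a dict: "clock": time; "qpos": joint angles; "qd": joint speeds; "effort": joint torques, N m; "position": TCP position; "ee_rot": TCP orientation; "contact_force": force on the tool from outside, world axes, zero at the start; "moment": the same for the moment, N m; "width": finger opening in m; "gripper_force": force on a finger pad.
Only numpy, scipy, OpenCV 4.12 (cv2) and the standard library are available. Lean on these libraries where they do the work, as an engineer would, in place of code of your own. Each camera call takes 0.05 s, during which the arm holds its last target. There are 200 camera calls.

## Task

Load the die holder: drop the stemmed die into the barrel, stem up, then lay the spacer ring on it, round the stem and down in the barrel's mouth. Swing the arm shut over the barrel and screw the winged clamp ring down clockwise to its stop so that it clamps the stack. Leave the spool, the hammer and the tin where they are.

Things in the scene. Friction and masses are not known exactly. Their poses are not given: they have to be found in the camera images.
- bore (a point): Centre of the floor of the barrel's bore, on the fixed grey die holder. Axes: z up along the bore; y towards the swing arm's pivot post, 85 mm away. The base plate's top is level with this point; it reaches 118 mm to +y, 82 mm to -y and 50 mm to either x side, and is 12 mm thick. A thin stop post (10 mm thick, 30 mm high) stands at y = -72 mm
- mouth (a point): Centre of the barrel's open mouth, 14 mm above the bore floor. The barrel is a plain steel cup, bore 46 mm, outside 62 mm; its top 3.5 mm flares like a funnel, to about 50 mm inside and 67 mm outside at the lip
- die_centre (a point): The stemmed die, steel, 120 g nominal: a round foot 42 mm across and 8 mm thick with a 14 mm stem standing 18 mm up from its middle (26 mm high in all); starts upright, stem up, on the bench. This point is on its axis, half-way up (13 mm above its underside); z is up along the stem
- spacer_centre (a point): The spacer ring, steel, 80 g: outside 42 mm, hole 26 mm, 16 mm high, lying flat. This point is its centre, half-way up, in the middle of the hole; z is its axis. On the seated die it stands 10 mm proud of the barrel's mouth
- yoke (a joint): Angle of the swing arm about its upright pivot, rad: 0 is shut against its stop, with the clamp ring right over the barrel; positive is open (anticlockwise seen from above), up to 1.9. It swings level and stays where it is left (1 to 2 N at the tongue moves it)
- pivot (a point): On the swing arm's pivot axis, half-way through the arm's thickness; the arm lies from 32 to 42 mm above the bore floor, and its hub round the pivot (30 mm across) is a little thicker
- tongue (a point): Outer end of the arm's tongue, 162 mm from the pivot, half-way through its thickness. The tongue is a flat bar 16 mm wide, 10 mm thick, about 45 mm free length, on the line from the pivot through the ring's axis (85 mm from the pivot). Push it sideways to swing the arm. When shut it points to bore's -y
- ring (a joint): Angle of the clamp ring in the arm's eye, rad: 0 fully up, growing clockwise from above as it goes down 5.2 mm per rad; hard stop at 2.5. Meets the correct stack at about 1.9. Stays where left. 2 to 4 N on an ear turns it. It can be swept round with shut fingers on the side away from the pivot, where the push also holds the arm shut
- ear (a point): Outer part of one of the clamp ring's two opposite upright ears, half-way up, 40 mm from the ring's axis; 70 mm above the bore floor at ring angle 0. x points outwards. Each ear is a plate 8 mm thick, 24 mm high, reaching 16 to 46 mm from the axis, over a round head 50 mm across. With the ring at 0 and the arm shut this ear points to bore's +x
- pad: The dark steel pressure pad, a sprung sleeve 40 mm across under the clamp ring, hole 29 mm; it goes up and down with the ring without turning and its spring gives some 10 N when the ring is at its stop on the correct stack. Origin: centre of its underside
- spool: Bystander: black thread spool standing on end, 48 mm across, 36 mm high; origin at the centre of its underside
- hammer: Bystander: hammer, 250 mm long, lying on the bench; origin under its middle
- tin: Bystander: steel tin, 80 mm across, 85 mm high (cap included); origin at the centre of its underside
Mind the look-alikes: they are no part of the job. What is shaped like the part that bears die_centre but green or purple is not meant.

How it is judged:
On the way, in this order (a step that is already met when the one before it is completed fails the run):
1. the die sits on the floor of the bore, stem up (horizontal distance between die_centre and bore below 0.004 m and z of die_centre in the frame of bore below 0.0155 m and angle between die_centre's own z axis and vertical below 0.1 rad), for 0.2 s.
2. the spacer lies flat on the die in the mouth of the barrel (horizontal distance between spacer_centre and bore below 0.004 m and z of spacer_centre in the frame of bore between 0.0135 and 0.0185 m and angle between spacer_centre's own z axis and vertical below 0.1 rad), for 0.2 s.
3. the arm is shut over the barrel (value of joint yoke below 0.06 rad), for 0.2 s.
4. the clamp ring is screwed down to its stop and presses on the stack (value of joint ring above 2.3 rad and contact force between pad and spacer above 3 N), for 0.2 s.
At the end, for the whole second after the job is handed in: Die stem up on the bore floor, spacer flat on it (each within 4 mm of the bore axis, 2.5 mm of its seated height, tilt under 0.1 rad), arm shut (under 0.06 rad), ring turned beyond 2.3 of its 2.5 rad with its pad pressing the spacer by over 3 N (all of step 1 and all of step 2 and all of step 4 and value of joint yoke below 0.06 rad); the robot touches nothing.
It fails at once if a bystander (spool, hammer or tin) is displaced by more than 30 mm (distance of any of spool, hammer, tin from where it was at the start of the episode above 0.03 m).
It also fails if it takes over 72 s, if anything falls off the work surface, if the arm or the gripper's body presses on something with over 40 N, if the wrist force passes 120 N, or if a joint passes its speed limit or range.

## Working session

There is one attempt and no reset: what is moved stays moved. The work goes in short steps, Python scripts to look and compute and a tool call to move; the robot and the scene stay as the last step left them, time stands still between calls to the robot, and variables do not carry over. Pictures are saved under pics/ and viewed, at most 10 in all, crops included, and the job is handed in when it is done.

Besides the shell and the picture viewer there is one more tool, called after "Emit:" as a command line: name --argument value ..., lists and objects as JSON in quotes. move_arm: Moves the arm, as the interface text tells. Scaled input: -1 to 1 covers 80 cm each way for a shift and 120 degrees each way for a turn. Its arguments: {"type":"object","properties":{"deltas":{"type":"array","items":{"type":"array","items":{"type":"array","items":{"type":"number","minimum":-1,"maximum":1}}}},"squeeze":{"type":"number"}},"required":["deltas"]}

```bash
mkdir -p pics
python3 - <<'E'
from rig import manip
import cv2,numpy as np
for n in("scene","top"):
    cv2.imwrite(f"pics/{n}0.png",manip.get_image(n)[:,:,::-1])
    p=manip.camera_params(n);print(n,p["fx"],p["cx"],p["cy"],np.round(p["R"],3).tolist(),np.round(p["t"],3), np.round(-np.array(p["R"]).T@p["t"],3))
s=manip.get_state();print(s)
E
```

```text
scene 433.57504363734506 318.93133670802547 195.14666956907232 [[-0.835, 0.55, -0.013], [0.354, 0.519, -0.778], [-0.421, -0.654, -0.629]] [ 0.422 -0.01   1.1  ] [0.819 0.493 0.689]
top 406.6180848972077 322.0846180787377 197.4366578035969 [[-0.003, -1.0, -0.008], [-0.995, 0.003, -0.099], [0.099, 0.007, -0.995]] [-0.134  0.444  1.228] [ 0.319 -0.144  1.265]
{'clock': 0.1, 'qpos': array([-1.22100469e+00,  2.76557521e-01,  1.50596920e+00, -7.94638394e-06,
        1.36069736e+00, -1.20969200e-01]), 'qd': array([-1.60514357e-03,  4.04448996e-04, -7.08404427e-04,  1.03018212e-03,
       -7.01591061e-05, -4.58275704e-04]), 'effort': array([ 1.45559312e-03, -4.17699015e+01, -2.46404994e+01, -1.48099020e-04,
        5.74033853e-03,  1.47843713e-05]), 'position': array([ 0.26065781, -0.51203723,  0.23852638]), 'ee_rot': array([-8.09934025e-04,  9.72425175e-01,  2.33213664e-01, -9.69827096e-05]), 'contact_force': array([ 0.16509587,  0.422607  , -0.70674453]), 'moment': array([-0.0271909 ,  0.03825237, -0.01797471]), 'gripper_force': 0.0, 'width': 0.0855436412312522}
```

View pics/scene0.png

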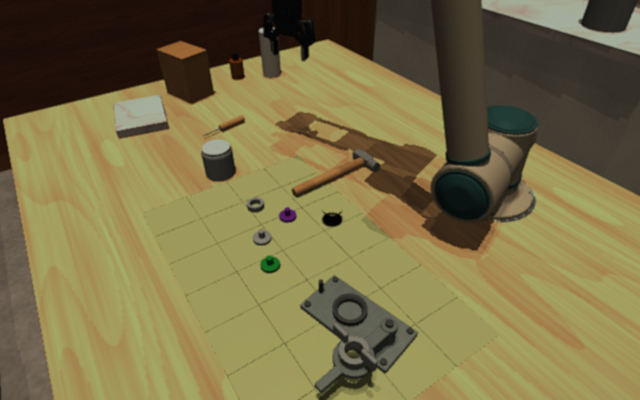

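View pics/top0.png

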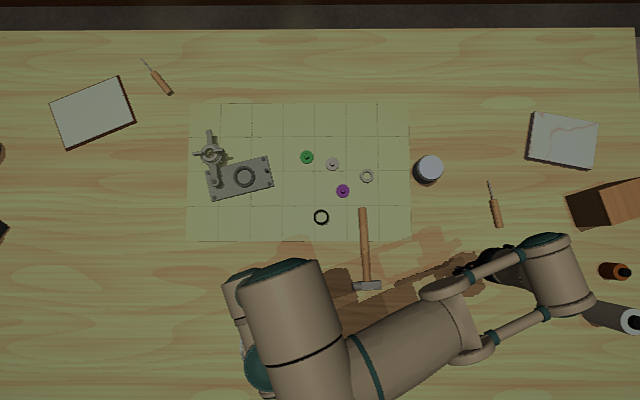

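The scene view shows the grey die at about (262,237), the spacer at (255,204) and the barrel at (350,307). The top view shows the die at (332,164), the spacer at (367,176), the barrel at (245,176) and the open arm's ring at (210,153). I'll enlarge the top view and measure.

```bash
cat > h.py <<'E'
import numpy as np,cv2
from rig import manip
def ray(n,u,v,z):
    p=manip.camera_params(n);R=np.array(p["R"]);c=-R.T@np.array(p["t"])
    d=R.T@np.array([(u-p["cx"])/p["fx"],(v-p["cy"])/p["fy"],1]);return c+d*(z-c[2])/d[2]
def proj(n,X):
    p=manip.camera_params(n);q=np.array(p["R"])@X+p["t"];return np.array([p["fx"]*q[0]/q[2]+p["cx"],p["fy"]*q[1]/q[2]+p["cy"]])
E
python3 - <<'E'
import cv2,numpy as np
a=cv2.imread("pics/top0.png")[120:230,190:390];b=cv2.imread("pics/scene0.png")[190:400,230:430]
a=cv2.resize(a,None,fx=4,fy=4,interpolation=cv2.INTER_CUBIC);cv2.imwrite("pics/t1.png",cv2.convertScaleAbs(a,alpha=1.6))
b=cv2.resize(b,None,fx=2.8,fy=2.8,interpolation=cv2.INTER_CUBIC);cv2.imwrite("pics/s1.png",cv2.convertScaleAbs(b,alpha=1.6))
E
```

```text
(no output)
```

View pics/t1.png

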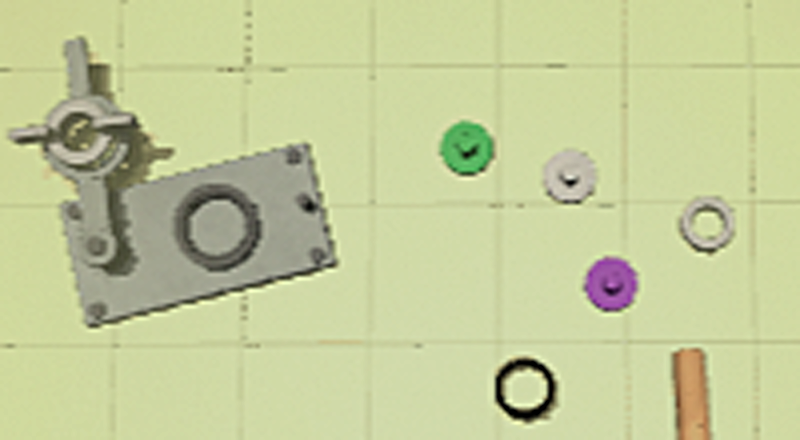

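View pics/s1.png

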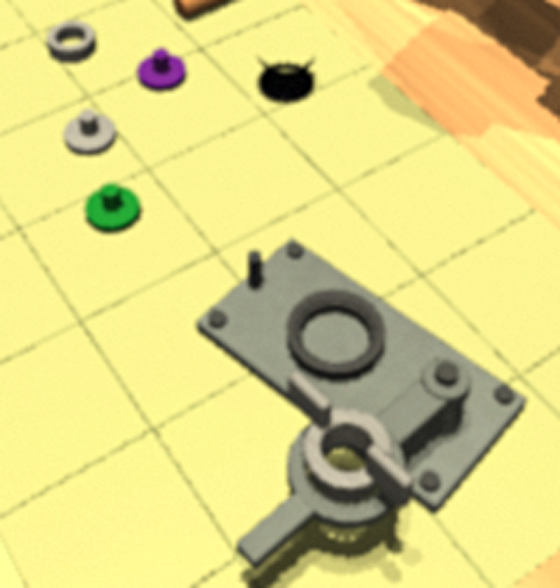

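The top crop shows the die at about (570,176) and the spacer at (708,223). The barrel is at (219,226), the pivot at (97,245), the tongue end at (77,42) and the ears at (20,134) and (122,120). Next I refine these with masks and rays.

Run:
```python
from h import *
for n,roi in(("top",(190,120,200,110)),("scene",(230,190,70,90))):
    im=cv2.imread(f"pics/{n}0.png");x,y,w,h=roi
    c=im[y:y+h,x:x+w];k=4;c=cv2.resize(c,None,fx=k,fy=k,interpolation=cv2.INTER_CUBIC)
    s=cv2.cvtColor(c,cv2.COLOR_BGR2HSV)[...,1];m=(s<50).astype(np.uint8)
    if n=="top": print("sat bg",np.median(s))
    for q in cv2.findContours(m,cv2.RETR_EXTERNAL,cv2.CHAIN_APPROX_NONE)[0]:
        A=cv2.contourArea(q)
        if A<500: continue
        hq=cv2.convexHull(q)
        e=cv2.fitEllipse(hq);u,v=(np.array(e[0])+.5)/k-.5+[x,y]
        print(n,int(A),np.round([u,v],2),np.round(np.array(e[1])/k,1),[np.round(ray(n,u,v,z),4)[:2] for z in(.004,.008,.016)])
# barrel: dark ring
im=cv2.imread("pics/top0.png");g=cv2.resize(im[150:205,220:270],None,fx=4,fy=4,interpolation=cv2.INTER_CUBIC)
g=cv2.cvtColor(g,cv2.COLOR_BGR2GRAY);print(np.percentile(g[80:130,80:130],[10,50,90]))
for T in(75,82,90):
  for q in cv2.findContours((g<T).astype(np.uint8),cv2.RETR_LIST,cv2.CHAIN_APPROX_NONE)[0]:
    if cv2.contourArea(q)>1500:
        e=cv2.fitEllipse(q);u,v=(np.array(e[0])+.5)/4-.5+[220,150]
        print("barrel",T,np.round([u,v],2),np.round(np.array(e[1])/4,1),np.round(ray("top",u,v,.026),4))
f=lambda a,b:((a+.5)/4-.5+190,(b+.5)/4-.5+120)
for nm,a,b,z in(("barrel",219,226,.026),("pivot",97,245,.056),("post",308,203,.042),("tongue",77,42,.054),("c1",62,203,.012),("c2",306,145,.012),("c3",336,265,.012),("c4",88,325,.012),("earL",20,134,.094),("earR",122,120,.094),("head",83,133,.075)):
    print(nm,np.round(ray("top",*f(a,b),z),4))
print("scenebarrel",np.round(ray("scene",336/2.8+230,328/2.8+190,.026),4))
```

```text
sat bg 64.0
top 2107 [366.51 175.27] [13.1 13.3] [array([ 0.5148, -0.2741]), array([ 0.5141, -0.2737]), array([ 0.5129, -0.2729])]
top 2159 [331.92 163.54] [13.3 13.6] [array([ 0.5524, -0.166 ]), array([ 0.5516, -0.1659]), array([ 0.5502, -0.1658])]
top 32628 [230.92 174.84] [51.4 91.8] [array([0.5177, 0.1512]), array([0.5171, 0.1503]), array([0.5158, 0.1484])]
top 2913 [206.5 145.3] [31.5 33.7] [array([0.6125, 0.2304]), array([0.6115, 0.2293]), array([0.6097, 0.2269])]
scene 2847 [261.59 236.95] [14.5 16.9] [array([ 0.5493, -0.1675]), array([ 0.5509, -0.1636]), array([ 0.554 , -0.1559])]
scene 2558 [255.   204.23] [13.4 16.2] [array([ 0.5096, -0.2786]), array([ 0.5115, -0.2741]), array([ 0.5151, -0.2651])]
[ 56.9  99.  103. ]
barrel 75 [243.93 176.4 ] [13.8 14.7] [0.5092 0.1057 0.026 ]
barrel 75 [244.05 176.38] [21.  21.9] [0.5093 0.1054 0.026 ]
barrel 82 [243.92 176.38] [13.5 14.3] [0.5093 0.1058 0.026 ]
barrel 82 [243.97 176.34] [21.4 22.2] [0.5094 0.1056 0.026 ]
barrel 82 [224.21 158.1 ] [12.4 16.9] [0.5667 0.1679 0.026 ]
barrel 90 [243.9  176.34] [13.1 13.9] [0.5094 0.1058 0.026 ]
barrel 90 [243.91 176.31] [21.9 22.7] [0.5095 0.1058 0.026 ]
barrel 90 [224.79 168.72] [12.2 40.3] [0.5334 0.1654 0.026 ]
barrel [0.5101 0.1044 0.026 ]
pivot [0.4914 0.19   0.056 ]
post [0.5251 0.0336 0.042 ]
tongue [0.6479 0.2095 0.054 ]
c1 [0.5309 0.2303 0.012 ]
c2 [0.5761 0.04   0.012 ]
c3 [0.4813 0.0156 0.012 ]
c4 [0.4351 0.2076 0.012 ]
earL [0.5683 0.238  0.094 ]
earR [0.5784 0.1633 0.094 ]
head [0.5729 0.1972 0.075 ]
scenebarrel [0.5082 0.1094 0.026 ]
```

```bash
cat >> h.py <<'E'
BORE=np.array([.5097,.1057]);YB=np.array([-.2335,.972]);XB=np.array([.972,.2335]);PIV=BORE+.085*YB
def yaw(q): # direction of tool x, tool down
    w,x,y,z=q;return np.arctan2(2*(x*y+w*z),1-2*(y*y+z*z))
def rows(T):
    """T: list of (x,y,z,turn_ccw_deg) world TCP targets -> normalised rows"""
    s=manip.get_state();p=s["position"];a=yaw(s["ee_rot"]);X=np.array([np.cos(a),np.sin(a)]);Y=np.array([X[1],-X[0]])
    print("at",np.round(p,4),"yaw",round(np.degrees(a),1),"q6",round(s["qpos"][5],2),"t",s["clock"],"w",round(s["width"],4),"F",np.round(s["contact_force"],1))
    for t in T:
        d=np.array(t[:3])-p;print([round(float(v),4) for v in(d[:2]@X/.8,d[:2]@Y/.8,-d[2]/.8,-t[3]/120)])
E
python3 -c "
from h import *
rows([(.551,-.1655,.15,0),(.551,-.1655,.08,0),(.551,-.1655,.022,0)])"
```

```text
at [ 0.2607 -0.512   0.2385] yaw 27.0 q6 -0.12 t 0.1 w 0.0855 F [ 0.2  0.4 -0.7]
[0.5199, -0.2214, 0.1107, 0.0]
[0.5199, -0.2214, 0.1982, 0.0]
[0.5199, -0.2214, 0.2707, 0.0]
```

Emit:
move_arm --deltas '[[[0.52,-0.2214,0.0,0,0.06],[0.52,-0.2214,0.0,0,0.06],[0.52,-0.2214,0.0,0,0.06],[0.52,-0.2214,0.0,0,0.06],[0.52,-0.2214,0.0,0,0.06],[0.52,-0.2214,0.0,0,0.06],[0.52,-0.2214,0.0,0,0.06],[0.52,-0.2214,0.05,0,0.06],[0.52,-0.2214,0.11,0,0.06],[0.52,-0.2214,0.198,0,0.06],[0.52,-0.2214,0.198,0,0.06],[0.52,-0.2214,0.198,0,0.06]]]' --squeeze 30

```text
clock: 1.3
position: [0.547, -0.1627, 0.0748]
ee_rot: [-0.004, 0.972, 0.234, -0.005]
contact_force: [-2.1, 0.3, -1.0]
width: 0.0401
gripper_force: 0.0
```

Run:
```python
from h import *
rows([(.551,-.1655,.022,0)])
im=manip.get_image("scene")[:,:,::-1];a=im[150:290,180:360];cv2.imwrite("pics/s2.png",cv2.convertScaleAbs(cv2.resize(a,None,fx=4,fy=4,interpolation=cv2.INTER_CUBIC),alpha=1.6))
```

```text
at [ 0.547  -0.1627  0.0748] yaw 27.1 q6 0.69 t 1.3 w 0.0401 F [-2.1  0.3 -1. ]
[0.0028, 0.0054, 0.066, 0.0]
```

View pics/s2.png

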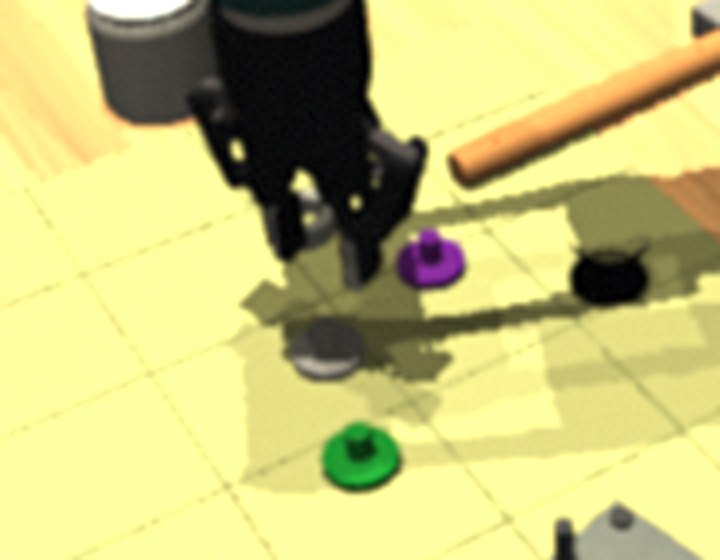

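The picture shows the die between and below the fingers, at about (328,348), with clear room around it. I let the arm settle so I can tell tracking lag from offset.

Emit:
move_arm --deltas '[[[0,0,0.03,0,0.06],[0,0,0.03,0,0.06],[0,0,0.03,0,0.06],[0,0,0.03,0,0.06]]]'

```text
clock: 1.75
position: [0.5524, -0.167, 0.0593]
ee_rot: [0.001, 0.972, 0.233, 0.002]
contact_force: [-0.7, 0.4, 0.1]
width: 0.0401
gripper_force: 0.0
```

Run:
```python
from h import *
rows([(.551,-.1655,.022,0)])
```

```text
at [ 0.5524 -0.167   0.0593] yaw 26.9 q6 0.69 t 1.75 w 0.0401 F [-0.7  0.4  0.1]
[-0.0007, -0.0025, 0.0466, 0.0]
```

Emit:
move_arm --deltas '[[[0,0,0.015,0,0.06],[0,0,0.03,0,0.06],[0,0,0.0425,0,0.06],[0,0,0.0425,0,0.06],[0,0,0.0425,0,0.06],[0,0,0.0425,0,0.06],[0,0,0.0425,0,1],[0,0,0.0425,0,1],[0,0,0.0425,0,1],[0,0,0.0425,0,1],[0,0,0.0425,0,1],[0,0,0.0425,0,1]]]'

```text
clock: 2.95
position: [0.5516, -0.166, 0.0233]
ee_rot: [0.0, 0.972, 0.233, 0.0]
contact_force: [-0.9, 0.6, 3.2]
width: 0.0123
gripper_force: 29.4
```

Emit:
move_arm --deltas '[[[0,0,-0.03,0,1],[0,0,-0.06,0,1],[0,0,-0.1,0,1],[0,0,-0.1,0,1],[0,0,-0.1,0,1],[0,0,-0.1,0,1]]]'

```text
clock: 3.55
position: [0.55, -0.1654, 0.1014]
ee_rot: [-0.001, 0.972, 0.233, -0.001]
contact_force: [-0.8, 1.1, -1.0]
width: 0.0123
gripper_force: 29.5
```

Run:
```python
from h import *
rows([(*BORE,.10,0),(*BORE,.045,0),(*BORE,.037,0)])
im=manip.get_image("scene")[:,:,::-1];s=manip.get_state();u,v=proj("scene",s["position"]).astype(int);print(u,v)
a=im[v-60:v+60,u-80:u+80];cv2.imwrite("pics/s3.png",cv2.convertScaleAbs(cv2.resize(a,None,fx=5,fy=5,interpolation=cv2.INTER_CUBIC),alpha=2))
```

```text
at [ 0.55   -0.1654  0.1014] yaw 27.0 q6 0.69 t 3.55 w 0.0123 F [-0.8  1.1 -1. ]
[0.1088, -0.3249, 0.0018, 0.0]
[0.1088, -0.3249, 0.0705, 0.0]
[0.1088, -0.3249, 0.0805, 0.0]
257 204
```

View pics/s3.png

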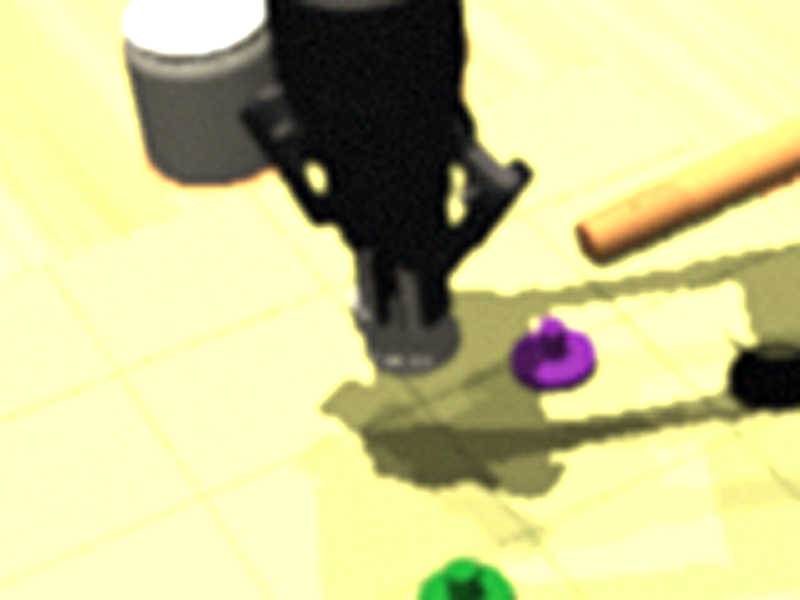

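The die is held upright, with its foot at about (413,338) in the crop. I compare that with where it should be.

Run:
```python
from h import *
p=manip.get_state()["position"]
print(proj("scene",p+[0,0,-.018]), np.round(ray("scene",257-80+412/5,204-60+338/5,p[2]-.018)-p,4))
```

```text
[258.18346072 210.98752324] [-0.0012  0.0032 -0.018 ]
```

Emit:
move_arm --deltas '[[[0.1078,-0.3255,0,0,1],[0.1078,-0.3255,0,0,1],[0.1078,-0.3255,0,0,1],[0.1078,-0.3255,0,0,1],[0.1078,-0.3255,0,0,1],[0.1078,-0.3255,0,0,1],[0.1078,-0.3255,0,0,1],[0.1078,-0.3255,0,0,1],[0.1078,-0.3255,0.05,0,1],[0.1078,-0.3255,0.05,0,1],[0.1078,-0.3255,0.05,0,1],[0.1078,-0.3255,0.05,0,1]]]'

```text
clock: 4.8
position: [0.511, 0.1044, 0.0637]
ee_rot: [0.0, 0.973, 0.233, 0.001]
contact_force: [0.5, 0.2, -1.1]
width: 0.0121
gripper_force: 29.6
```

Run:
```python
from h import *
rows([(*BORE,.037,0)])
```

```text
at [0.511  0.1044 0.0637] yaw 26.9 q6 1.17 t 4.8 w 0.0121 F [ 0.5  0.2 -1.1]
[-0.0008, -0.0022, 0.0334, 0.0]
```

Emit:
move_arm --deltas '[[[0,-0.001,0.01,0,1],[0,-0.001,0.02,0,1],[0,-0.001,0.026,0,1],[0,-0.001,0.031,0,1],[0,-0.001,0.031,0,1],[0,-0.001,0.031,0,1]]]'

```text
clock: 5.4
position: [0.5095, 0.106, 0.0379]
ee_rot: [0.0, 0.972, 0.233, -0.0]
contact_force: [-0.1, 0.4, -0.7]
width: 0.0122
gripper_force: 29.6
```

Emit:
move_arm --deltas '[[[0,0,0.001,0,0.4],[0,0,0.001,0,0.4],[0,0,0.001,0,0.3],[0,0,0.001,0,0.3],[0,0,-0.02,0,0.2],[0,0,-0.04,0,0.06],[0,0,-0.07,0,-0.3],[0,0,-0.1,0,-0.4],[0,0,-0.1,0,-0.4],[0,0,-0.1,0,-0.4]]]'

```text
clock: 6.4
position: [0.5096, 0.106, 0.1183]
ee_rot: [0.0, 0.972, 0.233, 0.0]
contact_force: [-0.1, -0.5, -0.4]
width: 0.0598
gripper_force: 0.0
```

Run:
```python
from h import *
rows([(.513,-.274,.10,0),(.513,-.274,.012,0)])
im=manip.get_image("scene")[:,:,::-1]
a=im[230:400,260:460];cv2.imwrite("pics/s4.png",cv2.convertScaleAbs(cv2.resize(a,None,fx=3.5,fy=3.5,interpolation=cv2.INTER_CUBIC),alpha=2))
```

```text
at [0.5096 0.106  0.1183] yaw 27.0 q6 1.17 t 6.4 w 0.0598 F [-0.1 -0.5 -0.4]
[-0.2117, 0.4252, 0.0229, 0.0]
[-0.2117, 0.4252, 0.1329, 0.0]
```

View pics/s4.png

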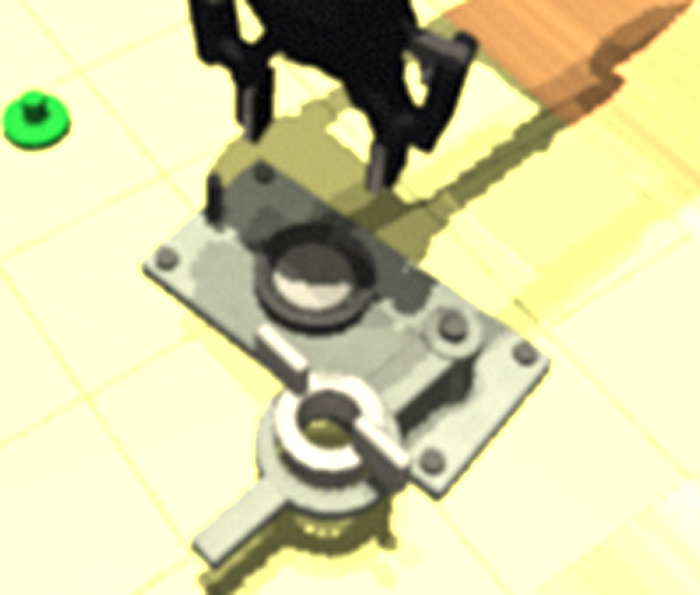

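The die sits flat in the barrel, its foot at about (312,275) in the crop. Now the spacer.

Emit:
move_arm --deltas '[[[-0.212,0.425,0.02,0,-0.4],[-0.212,0.425,0.02,0,-0.4],[-0.212,0.425,0.02,0,-0.4],[-0.212,0.425,0.02,0,-0.4],[-0.212,0.425,0.02,0,-0.4],[-0.212,0.425,0.02,0,-0.4],[-0.212,0.425,0.02,0,-0.4],[-0.212,0.425,0.02,0,-0.4],[-0.212,0.425,0.02,0,-0.4],[-0.212,0.425,0.06,0,-0.4],[-0.212,0.425,0.1,0,-0.4],[-0.212,0.425,0.1,0,-0.4]]]'

```text
clock: 7.65
position: [0.5087, -0.2706, 0.0332]
ee_rot: [-0.005, 0.972, 0.233, -0.004]
contact_force: [-0.3, 0.4, -0.1]
width: 0.0598
gripper_force: 0.0
```

Emit:
move_arm --deltas '[[[0,0,0.015,0,-0.4],[0,0,0.032,0,-0.4],[0,0,0.032,0,-0.4],[0,0,0.032,0,-0.4],[0,0,0.032,0,-0.4],[0,0,0.032,0,0.3],[0,0,0.032,0,0.3],[0,0,0.032,0,0.3],[0,0,0.032,0,0.3],[0,0,0.032,0,0.3],[0,0,0.032,0,0.3]]]'

```text
clock: 8.75
position: [0.5132, -0.2743, 0.0137]
ee_rot: [0.001, 0.972, 0.233, 0.001]
contact_force: [-1.1, 2.0, 6.4]
width: 0.0396
gripper_force: 30.5
```

Run:
```python
from h import *
rows([(.513,-.274,.012,0)])
```

```text
at [ 0.5132 -0.2743  0.0137] yaw 27.0 q6 0.49 t 8.75 w 0.0396 F [-1.1  2.   6.4]
[-0.0001, -0.0005, 0.0021, 0.0]
```

Emit:
move_arm --deltas '[[[0,0,-0.03,0,0.3],[0,0,-0.06,0,0.3],[0,0,-0.11,0,0.3],[0,0,-0.11,0,0.3],[0,0,-0.11,0,0.3],[0,0,-0.11,0,0.3]]]'

```text
clock: 9.35
position: [0.5118, -0.2734, 0.0994]
ee_rot: [-0.001, 0.972, 0.233, -0.001]
contact_force: [0.5, -0.0, -1.1]
width: 0.0405
gripper_force: 31.0
```

Run:
```python
from h import *
rows([(*BORE,.10,0),(*BORE,.055,0)])
im=manip.get_image("scene")[:,:,::-1];s=manip.get_state();u,v=proj("scene",s["position"]).astype(int);print(u,v)
a=im[v-60:v+60,u-80:u+80];cv2.imwrite("pics/s5.png",cv2.convertScaleAbs(cv2.resize(a,None,fx=5,fy=5,interpolation=cv2.INTER_CUBIC),alpha=2))
```

```text
at [ 0.5118 -0.2734  0.0994] yaw 27.0 q6 0.49 t 9.35 w 0.0405 F [ 0.5 -0.  -1.1]
[0.2126, -0.4234, -0.0007, 0.0]
[0.2126, -0.4234, 0.0556, 0.0]
250 174
```

View pics/s5.png

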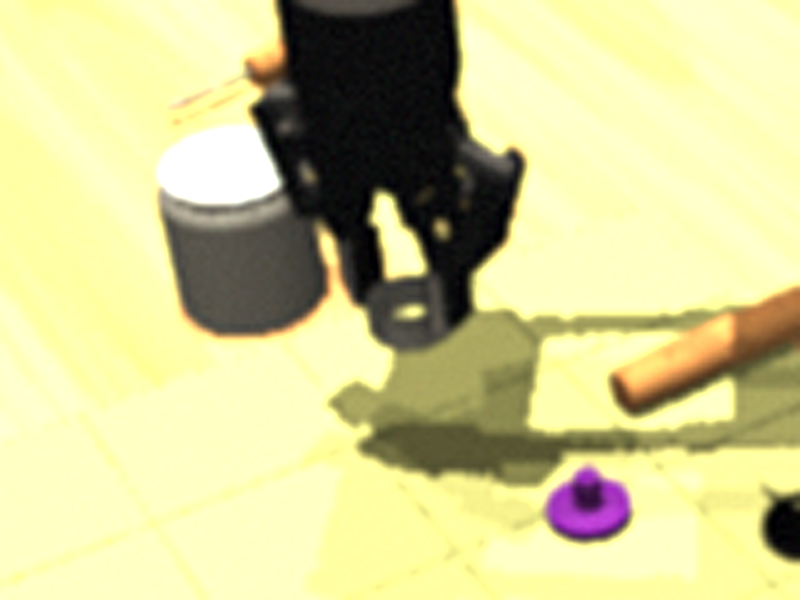

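The spacer is held level in the fingers at about (408,312) in the crop. Now I carry it over the barrel.

Emit:
move_arm --deltas '[[[0.2116,-0.4248,0,0,0.3],[0.2116,-0.4248,0,0,0.3],[0.2116,-0.4248,0,0,0.3],[0.2116,-0.4248,0,0,0.3],[0.2116,-0.4248,0,0,0.3],[0.2116,-0.4248,0,0,0.3],[0.2116,-0.4248,0,0,0.3],[0.2116,-0.4248,0,0,0.3],[0.2116,-0.4248,0,0,0.3],[0.2116,-0.4248,0,0,0.3],[0.2116,-0.4248,0.03,0,0.3],[0.2116,-0.4248,0.045,0,0.3]]]'

```text
clock: 10.6
position: [0.5083, 0.1043, 0.0628]
ee_rot: [0.0, 0.973, 0.233, -0.001]
contact_force: [-0.1, 0.1, -1.8]
width: 0.0395
gripper_force: 31.0
```

Emit:
move_arm --deltas '[[[0,0,0,0,0.3],[0,0,0,0,0.3],[0,0,0.01,0,0.3],[0,0,0.02,0,0.3],[0,0,0.027,0,0.3],[0,0,0.033,0,0.3],[0,0,0.036,0,0.3],[0,0,0.036,0,0.3],[0,0,0.036,0,0.3]]]'

```text
clock: 11.5
position: [0.5095, 0.1057, 0.0357]
ee_rot: [0.0, 0.972, 0.233, 0.0]
contact_force: [0.2, 0.2, -1.7]
width: 0.0396
gripper_force: 31.0
```

Run:
```python
from h import *
rows([(*BORE,.0337,0)])
```

```text
at [0.5095 0.1057 0.0357] yaw 27.0 q6 1.17 t 11.5 w 0.0396 F [ 0.2  0.2 -1.7]
[0.0002, 0.0002, 0.0025, 0.0]
```

Emit:
move_arm --deltas '[[[0,0,0.0015,0,0.3],[0,0,0.0015,0,0.3],[0,0,0.0015,0,-0.1],[0,0,0.0015,0,-0.15],[0,0,0.0015,0,-0.2],[0,0,0.0015,0,-0.2],[0,0,-0.02,0,-0.2],[0,0,-0.05,0,-0.2],[0,0,-0.1,0,0],[0,0,-0.1,0,1],[0,0,-0.1,0,1]]]'

```text
clock: 12.6
position: [0.51, 0.1057, 0.1166]
ee_rot: [0.0, 0.972, 0.233, 0.001]
contact_force: [0.8, 0.3, -0.3]
width: 0.0143
gripper_force: 0.0
```

Run:
```python
from h import *
im=manip.get_image("scene")[:,:,::-1]
a=im[250:400,280:440];cv2.imwrite("pics/s6.png",cv2.convertScaleAbs(cv2.resize(a,None,fx=4,fy=4,interpolation=cv2.INTER_CUBIC),alpha=2))
# closing sweep: finger centre at radius .135, offset from tongue centreline
def P(yk,off,z,r=.138):
    a=np.arctan2(-YB[1],-YB[0])+yk;d=np.array([np.cos(a),np.sin(a)]);n=np.array([-d[1],d[0]])
    return (*(PIV+r*d+off*n),z,0)
rows([P(1.47,.045,.12),P(1.47,.045,.055)]+[P(y,.022,.055) for y in(1.3,1.1,.9,.7,.5,.3,.15,.05,0)])
```

```text
at [0.509  0.1056 0.1155] yaw 27.0 q6 1.17 t 12.65 w 0.0069 F [ 0.4 -0.2  0.3]
[0.207, -0.0992, -0.0056, 0.0]
[0.207, -0.0992, 0.0757, 0.0]
[0.1898, -0.0434, 0.0757, 0.0]
[0.1747, -0.012, 0.0757, 0.0]
[0.1537, 0.0158, 0.0757, 0.0]
[0.1275, 0.0389, 0.0757, 0.0]
[0.0973, 0.0563, 0.0757, 0.0]
[0.0642, 0.0674, 0.0757, 0.0]
[0.0383, 0.0713, 0.0757, 0.0]
[0.0209, 0.0717, 0.0757, 0.0]
[0.0121, 0.0712, 0.0757, 0.0]
```

View pics/s6.png

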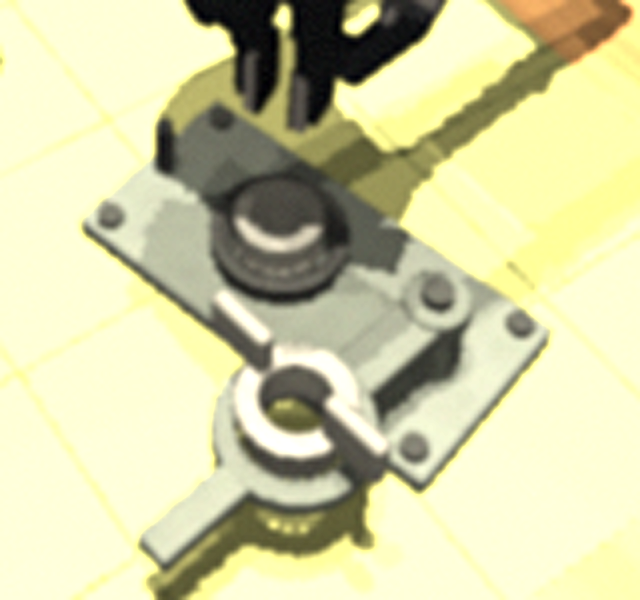

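The spacer sits flat in the mouth, at about (280,225) in the crop. Next I close the arm, turning the tool so its closing axis lies along bore x and its knuckles stay clear of the ears.

```bash
cat >> h.py <<'E'
def P(yk,off,z,r=.150,t=0):
    a=np.arctan2(-YB[1],-YB[0])+yk;d=np.array([np.cos(a),np.sin(a)]);n=np.array([-d[1],d[0]])
    return (*(PIV+r*d+off*n),z,t)
E
python3 - <<'E'
from h import *
rows([P(1.47,.05,.15,t=76.5),P(1.47,.05,.057,t=76.5)])
E
```

```text
at [0.509  0.1056 0.1155] yaw 27.0 q6 1.17 t 12.65 w 0.0069 F [ 0.4 -0.2  0.3]
[0.2232, -0.1002, -0.0431, -0.6375]
[0.2232, -0.1002, 0.0732, -0.6375]
```

Emit:
move_arm --deltas '[[[0,0,-0.045,-0.0,1],[0.05,-0.04,-0.045,-0.0716,1],[0.11,-0.08,-0.045,-0.143,1],[0.17,-0.1,-0.045,-0.215,1],[0.2232,-0.1,-0.045,-0.286,1],[0.2232,-0.1,-0.045,-0.358,1],[0.2232,-0.1,-0.045,-0.43,1],[0.2232,-0.1,-0.045,-0.5,1],[0.2232,-0.1,-0.045,-0.57,1],[0.2232,-0.1,-0.045,-0.6375,1],[0.2232,-0.1,-0.045,-0.6375,1],[0.2232,-0.1,-0.045,-0.6375,1]]]'

```text
clock: 13.85
position: [0.6316, 0.2577, 0.1501]
ee_rot: [-0.001, 0.62, 0.784, -0.001]
contact_force: [-0.3, -0.4, 0.2]
width: 0.0002
gripper_force: 0.0
```

Run:
```python
from h import *
rows([P(1.47,.05,z) for z in(.10,.057)]+[P(1.47,.026,.057)]+[P(y,.021,.057) for y in(1.3,1.1,.9,.7,.5,.3,.15,.05,0)])
```

```text
at [0.6316 0.2577 0.1501] yaw 103.3 q6 0.05 t 13.85 w 0.0002 F [-0.3 -0.4  0.2]
[0.0003, 0.0003, 0.0626, 0.0]
[0.0003, 0.0003, 0.1164, 0.0]
[-0.0295, -0.0026, 0.1164, 0.0]
[-0.0679, -0.0046, 0.1164, 0.0]
[-0.1047, -0.0131, 0.1164, 0.0]
[-0.1391, -0.0288, 0.1164, 0.0]
[-0.1697, -0.051, 0.1164, 0.0]
[-0.1952, -0.0789, 0.1164, 0.0]
[-0.2148, -0.1113, 0.1164, 0.0]
[-0.225, -0.1377, 0.1164, 0.0]
[-0.2295, -0.1561, 0.1164, 0.0]
[-0.2311, -0.1654, 0.1164, 0.0]
```

Now descend, check, then sweep at a moderate speed.

Emit:
move_arm --deltas '[[[0,0,0.06,0,1],[0,0,0.116,0,1],[0,0,0.116,0,1],[0,0,0.116,0,1],[-0.015,-0.0015,0.116,0,1],[-0.03,-0.0026,0.116,0,1],[-0.04,-0.003,0.116,0,1],[-0.05,-0.0035,0.116,0,1],[-0.06,-0.004,0.116,0,1],[-0.068,-0.0046,0.116,0,1],[-0.08,-0.0075,0.116,0,1],[-0.092,-0.01,0.116,0,1]]]'

```text
clock: 15.05
position: [0.6415, 0.1842, 0.0597]
ee_rot: [-0.0, 0.619, 0.785, 0.0]
contact_force: [-1.9, 1.4, 5.1]
width: -0.0003
gripper_force: 1.9
```

Run:
```python
from h import *
rows([P(y,.021,.057) for y in(1.1,1,.9,.8,.7,.6,.5,.4,.3,.2,.15,.1,.05,0)])
```

```text
at [0.6415 0.1842 0.0597] yaw 103.5 q6 -0.06 t 15.05 w -0.0003 F [-1.9  1.4  5.1]
[-0.0124, -0.0041, 0.0034, 0.0]
[-0.0299, -0.0112, 0.0034, 0.0]
[-0.0467, -0.0199, 0.0034, 0.0]
[-0.0625, -0.0303, 0.0034, 0.0]
[-0.0772, -0.0422, 0.0034, 0.0]
[-0.0907, -0.0555, 0.0034, 0.0]
[-0.1027, -0.0701, 0.0034, 0.0]
[-0.1133, -0.0859, 0.0034, 0.0]
[-0.1222, -0.1026, 0.0034, 0.0]
[-0.1294, -0.1201, 0.0034, 0.0]
[-0.1323, -0.1291, 0.0034, 0.0]
[-0.1348, -0.1382, 0.0034, 0.0]
[-0.1368, -0.1474, 0.0034, 0.0]
[-0.1383, -0.1568, 0.0034, 0.0]
```

The upward force suggests the fingertips may be riding on the tongue. I back off, go lower and re-approach.

Emit:
move_arm --deltas '[[[0.0,0,-0.02,0,1],[0.05,0.0,-0.02,0,1],[0.092,0.008,-0.02,0,1],[0.092,0.008,-0.02,0,1],[0.092,0.008,0.01,0,1],[0.092,0.008,0.01,0,1],[0.092,0.008,0.01,0,1],[0.092,0.008,0.01,0,1]]]'

```text
clock: 15.85
position: [0.6313, 0.2569, 0.0514]
ee_rot: [0.0, 0.62, 0.785, 0.0]
contact_force: [0.1, -0.6, 0.8]
width: -0.0004
gripper_force: 0.0
```

Run:
```python
from h import *
im=manip.get_image("top")[:,:,::-1]
a=im[110:200,190:270];cv2.imwrite("pics/t2.png",cv2.convertScaleAbs(cv2.resize(a,None,fx=6,fy=6,interpolation=cv2.INTER_CUBIC),alpha=1.8))
rows([P(1.47,.03,.05)])
for y in (1.47,1.3,1.1): print(y,(proj("top",np.array([*P(y,0,.054,r=.155)[:3]]))-[190,110])*6)
```

```text
at [0.6315 0.2571 0.0517] yaw 103.4 q6 0.05 t 15.9 w -0.0 F [-0.  -0.5 -0.5]
[-0.0238, -0.0018, 0.0021, 0.0]
1.47 [113.74393607 129.38306717]
1.3 [165.43264956 126.61585388]
1.1 [225.51316091 134.37194452]
```

View pics/t2.png

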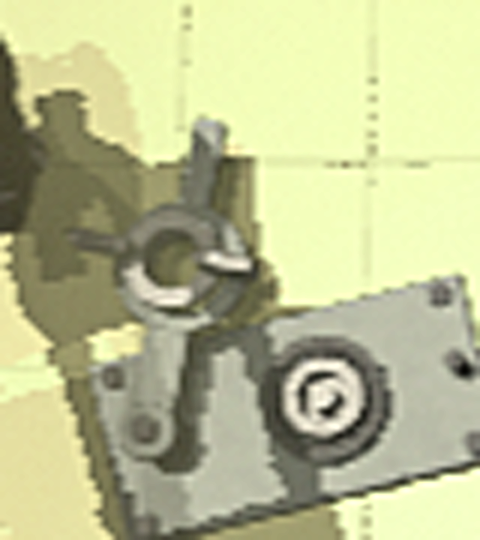

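The tongue tip is at (208,125) in the crop, so the yoke is near 1.15. The push was working from the side, so I continue the sweep a little lower.

Run:
```python
from h import *
rows([P(y,.021,.0505) for y in(1.3,1.15,1.0,.85,.7,.55,.4,.3,.2,.1,0.05)])
```

```text
at [0.6315 0.2571 0.0517] yaw 103.4 q6 0.05 t 15.9 w -0.0 F [-0.  -0.5 -0.5]
[-0.0671, -0.0044, 0.0015, 0.0]
[-0.0948, -0.0102, 0.0015, 0.0]
[-0.1214, -0.0201, 0.0015, 0.0]
[-0.1463, -0.0338, 0.0015, 0.0]
[-0.1688, -0.0511, 0.0015, 0.0]
[-0.1884, -0.0716, 0.0015, 0.0]
[-0.2048, -0.0947, 0.0015, 0.0]
[-0.2137, -0.1114, 0.0015, 0.0]
[-0.2209, -0.1289, 0.0015, 0.0]
[-0.2263, -0.1471, 0.0015, 0.0]
[-0.2283, -0.1563, 0.0015, 0.0]
```

Emit:
move_arm --deltas '[[[-0.035,-0.002,0.0,0,1],[-0.067,-0.0044,0.0,0,1],[-0.081,-0.0073,0.0,0,1],[-0.095,-0.0102,0.0,0,1],[-0.121,-0.02,0.0,0,1],[-0.146,-0.034,0,0,1],[-0.169,-0.051,0,0,1],[-0.188,-0.072,0,0,1],[-0.205,-0.095,0,0,1],[-0.214,-0.111,0,0,1],[-0.221,-0.129,0,0,1],[-0.2245,-0.138,0,0,1]]]'

```text
clock: 17.1
position: [0.5645, 0.0572, 0.0513]
ee_rot: [0.0, 0.619, 0.785, 0.0]
contact_force: [1.4, 2.9, 1.2]
width: 0.0001
gripper_force: 0.7
```

Run:
```python
from h import *
rows([P(y,.021,.0505) for y in(.1,0.05,0)])
```

```text
at [0.5645 0.0572 0.0513] yaw 103.4 q6 -0.26 t 17.1 w 0.0001 F [1.4 2.9 1.2]
[-0.0028, -0.0076, 0.001, 0.0]
[-0.0048, -0.0169, 0.001, 0.0]
[-0.0064, -0.0262, 0.001, 0.0]
```

Emit:
move_arm --deltas '[[[-0.003,-0.008,0,0,1],[-0.0048,-0.017,0,0,1],[-0.006,-0.022,0,0,1],[-0.0064,-0.026,0,0,1],[-0.0064,-0.029,0,0,1],[-0.0064,-0.029,0,0,1]]]'

```text
clock: 17.7
position: [0.5465, 0.0473, 0.0514]
ee_rot: [0.002, 0.619, 0.785, 0.002]
contact_force: [5.3, 3.5, -0.1]
width: 0.0
gripper_force: 2.3
```

Emit:
move_arm --deltas '[[[0,-0.004,0,0,1],[0,-0.004,0,0,1],[0,-0.004,0,0,1]]]'

```text
clock: 18.0
position: [0.5462, 0.0469, 0.0519]
ee_rot: [0.004, 0.62, 0.785, 0.004]
contact_force: [8.6, 4.6, -1.7]
width: 0.0003
gripper_force: 3.9
```

Run:
```python
from h import *
s=manip.get_state();d=s["position"][:2]-BORE;print("bore frame",d@XB,d@YB)
B=lambda x,y,z:(*(BORE+x*XB+y*YB),z,0)
rows([B(.03,-.065,.0515),B(.07,-.065,.06),B(.07,-.065,.14),B(.038,.04,.14),B(.038,.04,.088)])
```

```text
bore frame 0.02172521120731002 -0.06569276135245417
at [0.5462 0.0469 0.0519] yaw 103.4 q6 -0.28 t 18.0 w 0.0003 F [ 8.6  4.6 -1.7]
[0.0009, 0.0103, 0.0005, 0.0]
[0.001, 0.0603, -0.0101, 0.0]
[0.001, 0.0603, -0.1101, 0.0]
[0.1322, 0.0201, -0.1101, 0.0]
[0.1322, 0.0201, -0.0451, 0.0]
```

The arm is at its stop. The force rises without motion, and the finger sits at the expected 22 mm from the tongue's line. Now over to the back of the +x ear.

Emit:
move_arm --deltas '[[[0.001,0.02,0,0,1],[0.001,0.06,-0.03,0,1],[0.001,0.06,-0.08,0,1],[0.001,0.06,-0.12,0,1],[0.05,0.04,-0.12,0,1],[0.1,0.025,-0.12,0,1],[0.132,0.02,-0.12,0,1],[0.132,0.02,-0.12,0,1],[0.132,0.02,-0.08,0,1],[0.132,0.02,-0.08,0,1],[0.132,0.02,-0.08,0,1],[0.132,0.02,-0.08,0,1]]]'

```text
clock: 19.2
position: [0.5326, 0.1519, 0.1156]
ee_rot: [0.001, 0.62, 0.785, 0.0]
contact_force: [1.0, -0.0, 0.4]
width: 0.0003
gripper_force: 0.0
```

```bash
cat >> h.py <<'E'
def E(phi,z,yo=.015,xo=.036,t0=0):
    c,s=np.cos(-phi),np.sin(-phi);x,y=c*xo-s*yo,s*xo+c*yo
    return (*(BORE+x*XB+y*YB),z,-np.degrees(phi-t0))
E
python3 - <<'E'
from h import *
s=manip.get_state();d=s["position"][:2]-BORE;print("bore frame",d@XB,d@YB)
rows([E(0,.085,.038),E(0,.085,.02)]+[E(p,.085-.004*p) for p in np.arange(0,1.3,.14)])
# check ear location in the top view: dark/light blob expected
for x in(.04,-.04):print(proj("top",np.array([*(BORE+x*XB),.094])))
cv2.imwrite("pics/t3.png",manip.get_image("top")[:,:,::-1])
E
```

```text
bore frame 0.03301228444806502 0.03960436527600953
at [0.5326 0.1519 0.1156] yaw 103.4 q6 -0.08 t 19.2 w 0.0003 F [ 1.  -0.   0.4]
[-0.002, 0.0037, 0.0383, 0.0]
[-0.0245, 0.0037, 0.0383, 0.0]
[-0.0308, 0.0037, 0.0383, 0.0]
[-0.0372, 0.0059, 0.039, 0.0668]
[-0.0439, 0.0072, 0.0397, 0.1337]
[-0.0507, 0.0075, 0.0404, 0.2005]
[-0.0575, 0.0069, 0.0411, 0.2674]
[-0.0642, 0.0053, 0.0418, 0.3342]
[-0.0705, 0.0028, 0.0425, 0.4011]
[-0.0764, -0.0006, 0.0432, 0.4679]
[-0.0819, -0.0047, 0.0439, 0.5348]
[-0.0866, -0.0096, 0.0446, 0.6016]
[236.35754761 159.59360513]
[242.28177256 185.94079015]
```

Emit:
move_arm --deltas '[[[-0.001,0.004,0.02,0,1],[-0.001,0.004,0.038,0,1],[-0.001,0.004,0.038,0,1],[-0.012,0.004,0.038,0,1],[-0.02,0.004,0.038,0,1],[-0.031,0.004,0.038,0,1],[-0.037,0.006,0.039,0.067,1],[-0.044,0.007,0.04,0.134,1],[-0.051,0.0075,0.04,0.2,1],[-0.0575,0.007,0.041,0.267,1],[-0.064,0.005,0.042,0.334,1],[-0.0705,0.003,0.0425,0.4,1]]]'

```text
clock: 20.45
position: [0.5475, 0.0986, 0.0813]
ee_rot: [-0.001, 0.887, 0.462, 0.001]
contact_force: [-0.2, 4.0, -1.6]
width: -0.0002
gripper_force: 1.7
```

Run:
```python
from h import *
s=manip.get_state();d=s["position"][:2]-BORE;x,y=d@XB,d@YB
print("bore frame",x,y,"r",np.hypot(x,y))
t=np.radians(103.5)-yaw(s["ee_rot"]);print("turned",t,"pos angle",np.arctan2(.015,.036)-np.arctan2(y,x))
rows([E(p,.085-.004*p,t0=t) for p in np.arange(.98,2.4,.14)])
```

```text
bore frame 0.03509382450629244 -0.015748411235960262 r 0.038465425708490104
turned 0.8454592441550189 pos angle 0.8166064222430327
at [0.5475 0.0986 0.0813] yaw 55.1 q6 0.66 t 20.45 w -0.0002 F [-0.2  4.  -1.6]
[-0.0072, 0.0032, 0.0002, 0.0642]
[-0.0139, 0.0045, 0.0009, 0.1311]
[-0.0207, 0.0049, 0.0016, 0.1979]
[-0.0275, 0.0043, 0.0023, 0.2648]
[-0.0342, 0.0027, 0.003, 0.3316]
[-0.0405, 0.0003, 0.0037, 0.3985]
[-0.0465, -0.0031, 0.0044, 0.4653]
[-0.0519, -0.0072, 0.0051, 0.5322]
[-0.0567, -0.012, 0.0058, 0.599]
[-0.0608, -0.0175, 0.0065, 0.6658]
[-0.0641, -0.0235, 0.0072, 0.7327]
```

Emit:
move_arm --deltas '[[[-0.007,0.003,0.0,0.064,1],[-0.014,0.0045,0.001,0.131,1],[-0.0207,0.005,0.0015,0.198,1],[-0.0275,0.0043,0.0023,0.265,1],[-0.034,0.0027,0.003,0.33,1],[-0.0405,0.0,0.0037,0.3985,1],[-0.0465,-0.003,0.0044,0.465,1],[-0.052,-0.007,0.005,0.532,1],[-0.0567,-0.012,0.0058,0.6,1],[-0.0567,-0.012,0.0058,0.6,1]]]'

```text
clock: 21.45
position: [0.5144, 0.0656, 0.0769]
ee_rot: [-0.0, 0.99, -0.144, 0.001]
contact_force: [2.2, -0.4, 0.0]
width: -0.0001
gripper_force: 0.6
```

```bash
cat > r.py <<'E'
from h import *
s=manip.get_state();d=s["position"][:2]-BORE;x,y=d@XB,d@YB
t=np.radians(103.5)-yaw(s["ee_rot"]);f=s["contact_force"][:2];a=np.arctan2(y,x)
tg=XB*np.sin(a)-YB*np.cos(a)
print("r",np.hypot(x,y),"turned",t,"pos",(np.arctan2(.015,.036)-a)%6.283,"tangential F",f@tg)
rows([E(p,.077,t0=t) for p in (2.2,2.3,2.4,2.5,2.55,2.6,2.65,2.7)])
E
python3 r.py
```

```text
r 0.04039335787283594 turned 2.0952352339736575 pos 2.0837861789180896 tangential F -2.1731985547835997
at [0.5144 0.0656 0.0769] yaw -16.5 q6 1.85 t 21.45 w -0.0001 F [ 2.2 -0.4  0. ]
[-0.006, 0.0003, -0.0001, 0.05]
[-0.0108, 0.0015, -0.0001, 0.0978]
[-0.0156, 0.0021, -0.0001, 0.1455]
[-0.0204, 0.0023, -0.0001, 0.1933]
[-0.0229, 0.0023, -0.0001, 0.2171]
[-0.0253, 0.002, -0.0001, 0.241]
[-0.0277, 0.0017, -0.0001, 0.2649]
[-0.0301, 0.0013, -0.0001, 0.2888]
```

Emit:
move_arm --deltas '[[[-0.006,0.0003,0,0.05,1],[-0.0108,0.0015,0,0.098,1],[-0.0156,0.002,0,0.145,1],[-0.0204,0.0023,0,0.193,1],[-0.0253,0.002,0,0.241,1],[-0.0253,0.002,0,0.241,1]]]'

```text
clock: 22.05
position: [0.4966, 0.0686, 0.0769]
ee_rot: [0.0, 0.923, -0.385, 0.004]
contact_force: [4.6, -5.3, -4.0]
width: -0.0001
gripper_force: 3.3
```

```bash
python3 r.py
```

```text
r 0.03939357345555772 turned 2.5963252250069284 pos 2.541558051080923 tangential F -6.091374002974716
at [0.4966 0.0686 0.0769] yaw -45.3 q6 2.36 t 22.05 w -0.0001 F [ 4.6 -5.3 -4. ]
[0.0132, -0.0101, -0.0001, -0.1892]
[0.0097, -0.0068, -0.0001, -0.1415]
[0.0058, -0.0039, -0.0001, -0.0937]
[0.0016, -0.0014, -0.0001, -0.046]
[-0.0006, -0.0003, -0.0001, -0.0221]
[-0.0028, 0.0007, -0.0001, 0.0018]
[-0.0051, 0.0016, -0.0001, 0.0256]
[-0.0074, 0.0023, -0.0001, 0.0495]
```

Emit:
move_arm --deltas '[[[-0.004,0.0015,0,0,1],[-0.008,0.0025,0,0,1],[-0.008,0.0025,0,0,1],[-0.008,0.0025,0,0,1]]]'

```text
clock: 22.45
position: [0.4955, 0.0698, 0.0775]
ee_rot: [0.0, 0.924, -0.383, 0.008]
contact_force: [12.6, -10.2, -10.0]
width: 0.0001
gripper_force: 8.0
```

```bash
python3 r.py|head -2
```

```text
r 0.03859106333750452 turned 2.5933941138257977 pos 2.578579692067148 tangential F -15.452599561003089
at [0.4955 0.0698 0.0775] yaw -45.1 q6 2.37 t 22.45 w 0.0001 F [ 12.6 -10.2 -10. ]
```

The ring is at its hard stop: the force rose to 15 N with almost no motion. Back off, lift away and check.

Emit:
move_arm --deltas '[[[0.012,-0.004,0,0,1],[0.028,-0.005,0,0,1],[0.028,-0.005,0,0,1],[0.028,-0.005,-0.06,0,1],[0.028,-0.005,-0.12,0,1],[0.028,-0.005,-0.18,0,1],[0.2,-0.005,-0.18,0,1],[0.2,-0.005,-0.18,0,1],[0.2,-0.005,-0.18,0,1],[0.2,-0.005,-0.18,0,1],[0.2,-0.005,-0.18,0,1]]]'

```text
clock: 23.55
position: [0.6021, -0.0377, 0.2195]
ee_rot: [-0.0, 0.922, -0.387, -0.001]
contact_force: [0.2, 0.6, 0.2]
width: -0.0
gripper_force: 0.0
```

Run:
```python
from h import *
s=manip.get_state();print(s["position"],s["contact_force"])
im=manip.get_image("top")[:,:,::-1].copy();cv2.imwrite("pics/t4.png",im)
# bright ears: compare blob near barrel
g=cv2.resize(im[145:205,215:275],None,fx=4,fy=4,interpolation=cv2.INTER_CUBIC);hsv=cv2.cvtColor(g,cv2.COLOR_BGR2HSV)
gray=hsv[...,2]
for p in(2.1,2.3,2.5):
    for sg in(1,-1):
        v=[]
        for r in(.030,.036,.042):
            a=-p;q=proj("top",np.array([*(BORE+sg*r*(np.cos(a)*XB+np.sin(a)*YB)),.081]));v.append(int(im[int(round(q[1])),int(round(q[0]))].mean()))
        print(p,sg,v)
# shut tongue end and side points
for yk in(0,.1,.2):
    print(yk,[int(im[int(round(q[1])),int(round(q[0]))].mean()) for q in(proj("top",np.array(P(yk,o,.054,r=.15)[:3])) for o in(-.015,-.004,0,.004,.015))])
cv2.imwrite("pics/t5.png",cv2.convertScaleAbs(cv2.resize(im[130:220,190:290],None,fx=6,fy=6,interpolation=cv2.INTER_CUBIC),alpha=1.8))
```

```text
[ 0.60213052 -0.03768223  0.21948605] [0.15300983 0.58166989 0.17358734]
2.1 1 [91, 87, 83]
2.1 -1 [111, 110, 111]
2.3 1 [93, 90, 86]
2.3 -1 [110, 104, 105]
2.5 1 [76, 25, 31]
2.5 -1 [106, 106, 105]
0 [119, 119, 118, 113, 92]
0.1 [118, 85, 92, 84, 87]
0.2 [92, 87, 86, 85, 129]
```

The pixel samples are ambiguous, partly because of the robot's shadow. I move well clear and measure the tongue and ears from image differences.

Emit:
move_arm --deltas '[[[0.3,0.15,-0.05,0,1],[0.3,0.15,-0.05,0,1],[0.3,0.15,-0.05,0,1],[0.3,0.15,-0.05,0,1],[0.3,0.15,-0.05,0,1],[0.3,0.15,-0.05,0,1],[0.3,0.15,-0.05,0,1],[0.3,0.15,-0.05,0,1]]]'

```text
clock: 24.4
position: [0.685, -0.291, 0.26]
ee_rot: [-0.001, 0.923, -0.386, -0.001]
contact_force: [-0.5, -0.7, -0.8]
width: 0.0003
gripper_force: 0.0
```

Run:
```python
from h import *
print(manip.get_state()["position"])
im=manip.get_image("top")[:,:,::-1].copy();cv2.imwrite("pics/t6.png",im);im=im.astype(int)
sc=manip.get_image("scene")[:,:,::-1].copy();cv2.imwrite("pics/s7.png",sc)
i0=cv2.imread("pics/top0.png").astype(int)
def S(img,X):
    q=proj("top",X).astype(np.float32);return int(cv2.remap(img.astype(np.float32),q[:1].reshape(1,1),q[1:].reshape(1,1),cv2.INTER_LINEAR).mean())
print("tongue profile, lateral -24..24mm, at r=.135,.15,.158,.17 (now / start)")
for r in(.135,.15,.158,.17):
    print(r,[S(im,np.array(P(0,o/1000,.054,r=r)[:3])) for o in range(-24,25,4)],[S(i0,np.array(P(0,o/1000,.054,r=r)[:3])) for o in range(-24,25,4)])
print("ear azimuth profile at z .081, r=.035 & .042, angle cw deg")
for r in(.030,.036,.042):
    print(r,[(k,S(im,np.array([*(BORE+r*(np.cos(np.radians(-k))*XB+np.sin(np.radians(-k))*YB)),.081]))) for k in range(0,360,10)])
```

```text
[ 0.68498345 -0.29102201  0.25996593]
tongue profile, lateral -24..24mm, at r=.135,.15,.158,.17 (now / start)
0.135 [100, 97, 46, 44, 23, 92, 103, 100, 96, 100, 99, 100, 99] [95, 96, 96, 96, 97, 96, 94, 95, 96, 97, 96, 97, 96]
0.15 [102, 98, 43, 39, 20, 101, 103, 98, 101, 97, 99, 99, 100] [96, 98, 96, 98, 98, 95, 89, 94, 97, 95, 96, 96, 97]
0.158 [101, 104, 59, 47, 18, 61, 91, 91, 88, 93, 100, 101, 106] [98, 97, 100, 84, 28, 40, 53, 80, 98, 97, 96, 97, 102]
0.17 [82, 99, 81, 78, 105, 87, 78, 110, 88, 85, 93, 96, 87] [80, 95, 84, 75, 100, 86, 75, 107, 86, 82, 89, 94, 85]
ear azimuth profile at z .081, r=.035 & .042, angle cw deg
0.03 [(0, 87), (10, 96), (20, 96), (30, 92), (40, 87), (50, 92), (60, 91), (70, 96), (80, 94), (90, 95), (100, 89), (110, 76), (120, 73), (130, 54), (140, 68), (150, 75), (160, 81), (170, 85), (180, 88), (190, 91), (200, 92), (210, 94), (220, 94), (230, 94), (240, 93), (250, 93), (260, 90), (270, 87), (280, 84), (290, 80), (300, 74), (310, 63), (320, 84), (330, 85), (340, 89), (350, 94)]
0.036 [(0, 105), (10, 114), (20, 93), (30, 97), (40, 98), (50, 97), (60, 100), (70, 98), (80, 72), (90, 93), (100, 104), (110, 69), (120, 88), (130, 55), (140, 69), (150, 77), (160, 83), (170, 87), (180, 91), (190, 93), (200, 95), (210, 96), (220, 97), (230, 97), (240, 96), (250, 95), (260, 93), (270, 91), (280, 88), (290, 83), (300, 76), (310, 65), (320, 97), (330, 88), (340, 94), (350, 114)]
0.042 [(0, 125), (10, 126), (20, 127), (30, 121), (40, 98), (50, 97), (60, 100), (70, 100), (80, 101), (90, 100), (100, 108), (110, 23), (120, 28), (130, 51), (140, 71), (150, 79), (160, 86), (170, 91), (180, 94), (190, 96), (200, 98), (210, 98), (220, 99), (230, 100), (240, 99), (250, 98), (260, 96), (270, 93), (280, 90), (290, 85), (300, 78), (310, 66), (320, 98), (330, 113), (340, 126), (350, 126)]
```

Run:
```python
from h import *
im=cv2.imread("pics/s7.png").astype(np.float32)
def S(X):
    q=proj("scene",X).astype(np.float32);return int(cv2.remap(im,q[:1].reshape(1,1),q[1:].reshape(1,1),cv2.INTER_LINEAR).mean())
for z in(.075,.081):
  for r in(.032,.038,.044):
    print(z,r,[(k,S(np.array([*(BORE+r*(np.cos(np.radians(-k))*XB+np.sin(np.radians(-k))*YB)),z]))) for k in range(0,360,8)])
q=proj("scene",np.array([*BORE,.07])).astype(int);g=cv2.cvtColor(im.astype(np.uint8),cv2.COLOR_BGR2GRAY)[q[1]-26:q[1]+24,q[0]-30:q[0]+30]
print(q)
for row in g[::1]: print("".join(" .:-=+*#%@"[min(9,v//18)] for v in row))
for k in(143,323):
  for r in(.016,.046):
    print(k,r,proj("scene",np.array([*(BORE+r*(np.cos(np.radians(-k))*XB+np.sin(np.radians(-k))*YB)),.081]))-q+[30,26])
```

```text
0.075 0.032 [(0, 87), (8, 89), (16, 96), (24, 86), (32, 62), (40, 34), (48, 68), (56, 102), (64, 103), (72, 102), (80, 64), (88, 47), (96, 58), (104, 121), (112, 144), (120, 143), (128, 144), (136, 133), (144, 117), (152, 97), (160, 116), (168, 119), (176, 119), (184, 119), (192, 119), (200, 119), (208, 119), (216, 119), (224, 119), (232, 118), (240, 110), (248, 97), (256, 98), (264, 96), (272, 95), (280, 122), (288, 126), (296, 123), (304, 125), (312, 108), (320, 120), (328, 121), (336, 130), (344, 122), (352, 102)]
0.075 0.038 [(0, 97), (8, 88), (16, 48), (24, 24), (32, 31), (40, 39), (48, 33), (56, 70), (64, 102), (72, 101), (80, 90), (88, 68), (96, 68), (104, 136), (112, 144), (120, 144), (128, 144), (136, 130), (144, 116), (152, 100), (160, 119), (168, 120), (176, 118), (184, 119), (192, 119), (200, 119), (208, 119), (216, 119), (224, 119), (232, 119), (240, 113), (248, 132), (256, 117), (264, 96), (272, 99), (280, 85), (288, 74), (296, 72), (304, 87), (312, 79), (320, 123), (328, 83), (336, 64), (344, 75), (352, 93)]
0.075 0.044 [(0, 56), (8, 80), (16, 78), (24, 51), (32, 28), 
[... 4532 characters left out ...]
+++++*#
++++++++++++++-:=+++++=--+*##****+**##**+=-=+++++++++++++++*
+++++++++++++=:.-=+++++=--=++**#*++**++=--=+++++++++++++++++
+++++++++++++=:..-=++++++=---+*#*+===---==++++++++++++++++++
++++++++++++++-...-=++++++==-=***=----==++++++++++++++++++++
+++++++++++++=:. ..-=+++++++==+*+=-=++++++++++++++++++++++++
+++++++++++++=:.  ..-==++++++--==-=+++++++++++++++++++++++++
++++++++++++++-.  ...:-=+++++-::::=++++++===++++++++++++++++
++++++++++++++-.   ....:-====-::::=++++==-:-=+++++++++++++++
++++++++++++++=.    .....::--:::::-===--:..:-=++++++++++++++
143 0.016 [31.56070118 15.88946515]
143 0.046 [32.40579502  3.27671773]
323 0.016 [30.60197045 30.19820577]
323 0.046 [29.64421697 44.49236122]
```

The scene view puts the ears at columns 30–36, rows 5–18 and columns 29–33, rows 32–46, which matches 2.5 rad. The tongue lies on the shut line, and the robot is clear.

```bash
python3 -c "
from rig import manip
print(manip.sign_off())"
```

```text
the job is handed in; nothing more can be done
None
```

I handed the job in at about 24 s: the die and spacer are seated, the arm is shut and the clamp ring is turned to its stop at about 2.5 rad. The sign-off gave no verdict, and I inferred the pad's clamping force from the ring reaching its stop rather than measuring it.

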